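Start the fume extractor on the bracket's side

TASK

Get the blue fume extractor ready for welding the black steel bracket: slide the gate on the bracket's side fully open (outward) and the other gate, on the red tray's side, fully shut (towards the middle). Then pull the red spring knob out as far as it goes, hold it out for about a second to start the fan, and ease it back in under control without letting it snap home. Leave the bracket and the red tray where they are.

Things in the scene. Friction and masses are not known exactly. Their poses are not given: they have to be found in the camera images.
- extractor: Fixed blue steel box, 240 (x) x 460 (y) x 115 mm high, a louvred inlet at each end of its front. Origin: centre of its underside; x points from front to back (away from the robot), y to its left end, z up. Front face at x = -120 mm. On top: a grey fan housing (104 mm wide, 62 high) at x 60, y 0, and a loose tin (60 high) at x 70, y -170 mm. Place and yaw vary.
- knob_head (a point): Centre of the red mushroom knob's head, mid front face: a disc 64 mm across, 20 thick (axis along the extractor's x, 75 mm above the bench; this point is 10 mm in front of its back) on a 16 mm stem. 40 mm of bare stem shows between head and front face when in (65 when out): fingers put down from above, astride the stem or just over it, can hook the head from behind.
- knob (a joint): Pull knob: 0 = resting fully in, 0.025 m = fully out towards the robot (along the extractor's -x), where it meets a stop. A spring draws it in with 2 N at rest and 8 N when fully out; it does not latch, and let go from fully out it snaps home at about 0.7 m/s.
- gate_left_tab (a point): Centre of the left gate's upright yellow tab on top of the box: 60 mm along the extractor's x, 12 mm thick along its y, top 160 mm above the bench (this point 139.5 mm above it, at the extractor's x = -50 mm). It slides along the extractor's y.
- gate_left (a joint): Left gate: 0 = fully shut (tab 100 mm from the extractor's middle), 0.060 m = fully open (tab 160 mm from the middle, moved to +y, outward). About 2 N of friction; stays where it is left; hard stops at both ends.
- gate_right_tab (a point): Centre of the right gate's yellow tab, the mirror image of the left one.
- gate_right (a joint): Right gate: 0 = fully shut (tab 100 mm from the middle), 0.060 m = fully open (tab 160 mm from the middle, moved to the extractor's -y, outward). About 2 N of friction; stays where it is left; hard stops at both ends.
- bracket_center (a point): The workpiece: a loose black pressed-steel bracket, 80 x 110 mm, 60 mm high, 0.8 kg, standing on the bench in front of either the left or the right inlet of the extractor. This point is at its centre, 30 mm above the bench.
- tray_center (a point): A loose red parts tray, 80 x 110 mm, 40 mm high, 0.7 kg, with bolts in it, standing in front of the other inlet. This point is at its centre, 20 mm above the bench.
Mind the look-alikes: they are no part of the job. There is more than one size of the part that bears bracket_center; the job needs the smallest.

How it is judged (in metres and radians):
On the way, in this order (a step that is already met when the one before it is completed fails the run):
1. the gate on the bracket's side is fully open and the other gate fully shut (((y of bracket_center in the frame of extractor above 0 m and value of joint gate_left above 0.053 m and value of joint gate_right below 0.007 m) or (y of bracket_center in the frame of extractor below 0 m and value of joint gate_right above 0.053 m and value of joint gate_left below 0.007 m))), for 0.2 s.
2. the knob is pulled fully out and held there (value of joint knob above 0.021 m and ((y of bracket_center in the frame of extractor above 0 m and value of joint gate_left above 0.053 m and value of joint gate_right below 0.007 m) or (y of bracket_center in the frame of extractor below 0 m and value of joint gate_right above 0.053 m and value of joint gate_left below 0.007 m))), for 0.6 s.
At the end, for the whole second after the job is handed in: The gate on the bracket's side within 7 mm of fully open, the other within 7 mm of fully shut; the knob let go and resting within 3 mm of fully in; bracket and tray within 30 mm of where they stood (((y of bracket_center in the frame of extractor above 0 m and value of joint gate_left above 0.053 m and value of joint gate_right below 0.007 m) or (y of bracket_center in the frame of extractor below 0 m and value of joint gate_right above 0.053 m and value of joint gate_left below 0.007 m)) and value of joint knob below 0.003 m and velocity of joint knob between -0.02 and 0.02 m/s and distance of each of bracket_center, tray_center from where it was at the start of the episode below 0.03 m); the robot touches nothing.
It fails at once if the knob snaps home (moves in faster than 0.5 m/s) (velocity of joint knob below -0.5 m/s).
It fails at once if the fan is started (knob more than 15 mm out) before both gates are set (value of joint knob above 0.015 m and not ((y of bracket_center in the frame of extractor above 0 m and value of joint gate_left above 0.053 m and value of joint gate_right below 0.007 m) or (y of bracket_center in the frame of extractor below 0 m and value of joint gate_right above 0.053 m and value of joint gate_left below 0.007 m))).
It fails at once if the bracket or the tray is moved more than 30 mm (distance of any of bracket_center, tray_center from where it was at the start of the episode above 0.03 m).
It also fails if it takes over 58 s, if anything falls off the work surface, if the arm or the gripper's body presses on something with over 40 N, if the wrist force passes 120 N, or if a joint passes its speed limit or range.

ROBOT

A 6-joint arm with a two-finger parallel gripper is mounted at the origin on the work surface. World frame = base frame: x ahead of the robot, y to its left, z up, the work surface at z = 0. Lengths are in mm, angles in rad, forces in N, time in s.
With the tool pointing down it reaches from about 275 to 750 mm from the base axis. Payload 10.2 kg.
Tool frame: the origin (TCP) lies midway between the tips of the shut fingers; the grasp point (between the pads) lies grip_depth behind it (grip_depth is the distance from the TCP to the grasp point, in mm); z points along the fingers, y is the line along which they close (so a half turn about z gives the same grasp; the last joint's range is limited). The gripper opens to 85 mm and grips with 20 to 120 N. Pads are 22 mm wide; open, the fingers measure 114 mm over their backs; the gripper's body (76 mm by 85 mm) begins 54 mm behind the grasp point. The pads swing forward as they close: fully open they stand 13 mm farther back than shut.
Start: joints at [0.892, 0.313, 1.498, -0, 1.331, -0.223], TCP at [231.108, 471.402, 204.394] pointing down, gripper open.
Joint ranges: [-2.94, 2.94], [-0.97, 2.17], [0.19, 2.56], [-1.23, 4.37], [0.02, 3.11], [-2.88, 2.88]. Speed limits (rad/s): [2.39, 2.39, 3.01, 3.14, 3.14, 3.14].

INTERFACE

Orientations are given as a unit quaternion [w, x, y, z].
In Python, from rig import * gives the robot as it stands.
- The arm moves only by the tool servo_tool, never from a script. Its argument "commands" is a list of rows, each a list of 3 entries, a list of its own where there are three numbers: the gripper command: -1 is fully open, 1 is shut, values between are in proportion, then the shift along the tool's x, y, z in m, then the turn, a rotation vector about the tool's x, y, z in units of 6 degrees (1.0 is 6 degrees). In form: [[grip, [dx, dy, dz], [ax, ay, az]], ...]. A call has 1 to 10 rows; each row shifts and turns the commanded pose from where the row before left it, along the tool's axes as they then stand; what a row does not reach is not made up. A row lasts 1/12 s, in which the tool goes at most 41.7 mm and 7.16 degrees, less where a joint would pass 70% of its speed; a pose out of reach is approached as far as the arm can. A call is refused whole if a number of a shift passes 0.0417 or a number of a turn 1, either way. A call with a gripper value outside its range is refused whole. The fingers move at their own pace and stop on an object; "squeeze" is the grip in N (left out, the last holds). Time passes only in rows, so rows that do not move let the fingers close. It gives the time, the measured TCP pose, the force, the opening and the grip force at its end, in the units of the state.
- sense(): the state, without advancing time (a new reading comes with each control period).
- capture(name): name is "side" or "top" or "wrist"; returns a dict with "pixels" (480x640x3 uint8, red, green, blue), "z_map" (480x640 float32, mm along the optical axis (not along the pixel's ray), 0 where there is no reading), "fx", "fy", "cx", "cy" (pixels), "rvec" (rotation vector, rad) and "tvec" (3), from world to camera coordinates, as OpenCV has them; the wrist camera has in their place "T_tool_cam" (4x4, takes a point from camera to tool coordinates, whose origin is the TCP and whose axes are the flange's). Camera axes: x right, y down, z forward; pixel columns grow to the right and rows downward; lengths in mm; the calibration is good to about 2 mm. A picture is of the moment at which its call begins: read the wrist's pose just before it.
- finish_job(): hands the job in; it is judged then, once.
The state is a dict: "time_s": time; "joints": joint angles; "dq": joint speeds; "tau": joint torques, N m; "eef_pos": TCP position; "ee_rot": TCP orientation; "force": force on the tool from outside, world axes, zero at the start; "wrist_torque": the same for the moment, N m; "grip_width": opening from 0.0 (shut) to 1.0 (fully open); "grip_force": force on a finger pad.
Only numpy, scipy, OpenCV 4.12 (cv2) and the standard library are available. Lean on these libraries where they do the work, as an engineer would, in place of code of your own. Each camera call takes 0.05 s, during which the arm holds its last target. There are 200 camera calls.

## Working session

There is one attempt and no reset: what is moved stays moved. The work goes in short steps, Python scripts to look and compute and a tool call to move; the robot and the scene stay as the last step left them, time stands still between calls to the robot, and variables do not carry over. Pictures are saved under pics/ and viewed, at most 10 in all, crops included, and the job is handed in when it is done.

Besides the shell and the picture viewer there is one more tool, called in YAML: its name, and indented under it one key for each argument. servo_tool: Moves the arm, as the interface text tells. Its arguments: {"type":"object","properties":{"commands":{"type":"array"},"squeeze":{"type":"number"}},"required":["commands"]}

```bash
mkdir -p pics
cat > h.py <<'E'
from rig import *
import numpy as np, cv2
from scipy.spatial.transform import Rotation as R
def world(c):
    v,u=np.mgrid[0:480,0:640]; z=c["z_map"]
    P=np.stack([(u-c["cx"])/c["fx"]*z,(v-c["cy"])/c["fy"]*z,z],-1)
    if "rvec" in c:
        M=R.from_rotvec(np.ravel(c["rvec"])).as_matrix(); return (P-np.ravel(c["tvec"]))@M
    return P
def save(n,c,crop=None,s=1):
    im=c["pixels"][:,:,::-1]
    if crop: im=im[crop[1]:crop[3],crop[0]:crop[2]]
    cv2.imwrite("pics/"+n,cv2.resize(im,None,fx=s,fy=s,interpolation=cv2.INTER_CUBIC))
E
python3 - <<'E'
from h import *
s=sense(); print(s)
for n in("top","side"):
    c=capture(n); save(n+".png",c); np.save(n+".npy",world(c)); np.save(n+"_im.npy",c["pixels"]); print(n,c["fx"],c["rvec"],c["tvec"])
E
```

```text
{'time_s': 0.0, 'joints': array([ 8.91581039e-01,  3.13427482e-01,  1.49846127e+00, -7.84922073e-06,
        1.33099610e+00, -2.23397560e-01]), 'dq': array([-0.00146003, -0.00089784,  0.00078595,  0.00105555,  0.00141935,
       -0.00041507]), 'tau': array([ 2.95139907e-04, -4.12254453e+01, -2.59742618e+01, -1.83724292e-04,
        4.02267091e-03, -8.35689406e-06]), 'eef_pos': array([230.92165101, 471.15294629, 203.83751769]), 'ee_rot': array([-2.78360708e-04,  2.25940000e-01,  9.74141006e-01, -5.83073132e-04]), 'force': array([-0.18156733,  0.51968719, -0.59458696]), 'wrist_torque': array([-0.01711533,  0.03757274, -0.0288606 ]), 'grip_force': 0.0, 'grip_width': 0.9993276285876264}
top 509.0885063689011 [ 2.09850833 -2.10788083  0.23902736] [ -2.28763537 505.00982433 909.60215582]
side 547.2913463648355 [ 0.07970582 -2.68900125  1.51751637] [483.82937698 102.8425658  894.56899346]
```

View pics/top.png

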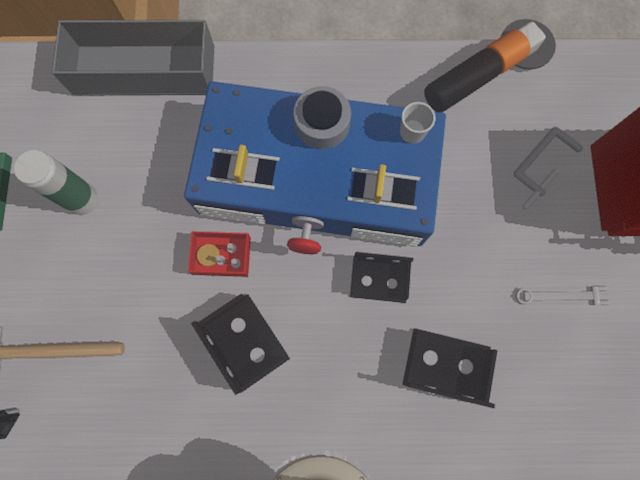

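View pics/side.png

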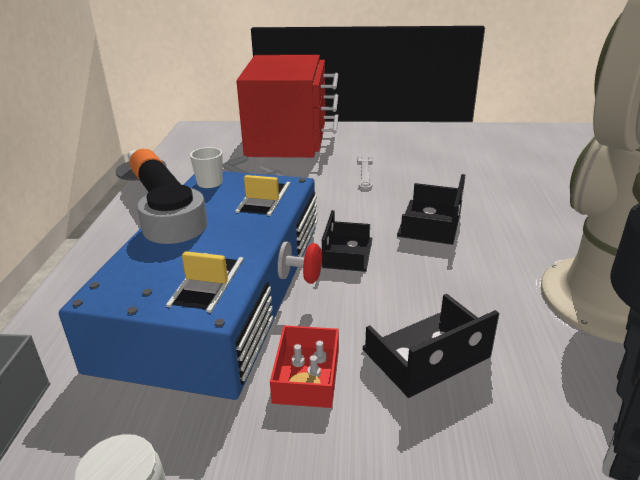

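The top view shows three brackets: (381,277), (241,343) and (451,367). The one at (381,277) is the smallest and stands in front of the right inlet, so it looks like the workpiece. The tray is at (220,254), the tabs at (241,163) and (381,184), and the knob head at (304,246). Next I'll measure these and check the bracket in a crop.

Run:
```python
from h import *
for n in("top","side"):
    W=np.load(n+".npy");im=np.load(n+"_im.npy");h=cv2.cvtColor(im,cv2.COLOR_RGB2HSV);H,S,V=[h[...,i].astype(int) for i in range(3)]
    X,Y,Z=W[...,0],W[...,1],W[...,2]
    y=(H>18)&(H<32)&(S>120)&(Z>118)&(Z<175)
    k,l,st,ce=cv2.connectedComponentsWithStats(y.astype(np.uint8))
    for i in range(1,k):
        if st[i,4]>30:
            p=W[(l==i)];print(n,"yellow",ce[i].round(),st[i,4],p.min(0).round(),p.max(0).round(),np.median(p,0).round(1), "toponly",p[p[:,2]>152].mean(0).round(1) if (p[:,2]>152).any() else None)
    r=((H<8)|(H>172))&(S>130)&(Z>48)&(Z<115)&(X>250)&(X<600)&(abs(Y)<150)
    p=W[r];print(n,"redknob",len(p),np.percentile(p,[1,50,99],axis=0).round(1).tolist())
    r=((H<8)|(H>172))&(S>130)&(Z>3)&(Z<46)&(X>250)&(X<600)&(Y>50)
    p=W[r];print("tray",len(p),cv2.minAreaRect(p[:,:2].astype(np.float32)))
    b=(H>100)&(H<125)&(S>120)&(abs(Z-115)<6)
    p=W[b];print(n,"boxtop",len(p),p[:,2].mean(),cv2.minAreaRect(p[:,:2].astype(np.float32)))
    if n=="top":
        for u,v in((381,277),(241,343),(451,367)):
            m=np.zeros(V.shape,bool);m[v-55:v+55,u-55:u+55]=1
            m&=(V<75)&(Z>3)&(Z<100)
            k,l=cv2.connectedComponents(m.astype(np.uint8));i=l[v-10:v+10,u-10:u+10];i=np.bincount(i[i>0]).argmax()
            p=W[l==i];print("bracket",cv2.minAreaRect(p[:,:2].astype(np.float32)),p[:,2].max())
        c={"pixels":im};save("crop.png",c,(180,130,500,400),2.2)
```

```text
top yellow [241. 163.] 317 [597. 130. 123.] [654. 147. 164.] [624.  136.7 157.2] toponly [624.9 138.2 158.9]
top yellow [380. 181.] 199 [ 559. -117.  121.] [ 617. -100.  164.] [ 586.  -108.2  159.5] toponly [ 586.8 -108.1  159.6]
top redknob 356 [[477.5, -0.9, 61.8], [485.6, 24.6, 98.7], [496.5, 54.9, 108.2]]
tray 1264 ((486.2109069824219, 193.96231079101562), (109.877685546875, 79.6929931640625), 87.67598724365234)
top boxtop 20678 114.79714133747915 ((655.7005004882812, 1.66290283203125), (456.1832275390625, 239.92306518554688), 81.31586456298828)
bracket ((436.59417724609375, -118.68135070800781), (111.61058044433594, 78.96080780029297), 83.42122650146484) 63.83491241545908
bracket ((317.99591064453125, 142.95932006835938), (148.56594848632812, 108.30240631103516), 34.03522872924805) 87.6985926604353
bracket ((271.3235778808594, -240.5322265625), (150.85939025878906, 107.87171936035156), 75.95021057128906) 87.30301746255371
side yellow [261. 187.] 736 [ 558. -114.  119.] [617. -93. 161.] [ 587.  -101.1  142.2] toponly [ 587.5 -102.5  156.9]
side yellow [205. 267.] 1151 [596. 133. 120.] [656. 154. 161.] [624.1 146.5 144. ] toponly [625.2 144.5 157.3]
side redknob 594 [[476.8, 12.1, 54.9], [487.8, 49.2, 86.7], [501.5, 62.5, 106.4]]
tray 3097 ((486.20294189453125, 197.06317138671875), (112.708740234375, 80.4207763671875), 87.71778106689453)
side boxtop 16487 114.19911803764097 ((655.2420654296875, 7.374664306640625), (459.30621337890625, 239.33438110351562), 81.24339294433594)
```

View pics/crop.png

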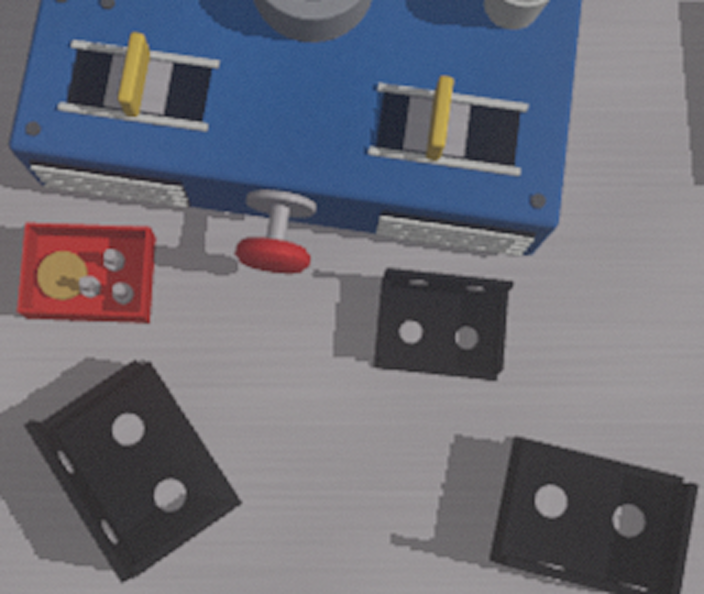

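The crop confirms it: the bracket at (381,277) measures 110 × 80 × 60 mm. The other two are about 150 × 108 × 87 mm, so they are look-alikes. The bracket is on the right, so the right gate opens and the left gate shuts. The extractor is at about (655.5, 4.5) with yaw -8.75°. The left gate is about 30 mm open and the right about 18 mm.

First I turn the tool into line with the extractor and move the shut fingers to the outer side of the left tab.

servo_tool:
  commands:
    - [1, [0, 0, 0], [0, 0, -1]]
    - [1, [0, 0, 0], [0, 0, -1]]
    - [1, [0, 0, 0], [0, 0, -0.89]]
    - [1, [-0.036, -0.018, 0], [0, 0, 0]]
    - [1, [-0.036, -0.018, 0], [0, 0, 0]]
    - [1, [-0.036, -0.018, 0], [0, 0, 0]]
    - [1, [-0.036, -0.018, 0], [0, 0, 0]]
    - [1, [-0.036, -0.018, 0], [0, 0, 0]]
    - [1, [-0.036, -0.018, 0], [0, 0, 0]]
    - [1, [-0.036, -0.018, 0], [0, 0, 0]]
  squeeze: 40

```text
time_s: 0.93
eef_pos: [462.2, 306.9, 204.2]
ee_rot: [-0.0, 0.077, 0.997, -0.0]
force: [0.0, 0.5, 0.6]
grip_width: 0.001
grip_force: 0.0
```

```bash
cat >> h.py <<'E'
C=np.array([655.5,4.5]);a=np.radians(-8.75);EX=np.array([np.cos(a),np.sin(a)]);EY=np.array([-np.sin(a),np.cos(a)])
def st():
    s=sense();p=s["eef_pos"];d=p[:2]-C;q=s["ee_rot"];M=R.from_quat([q[1],q[2],q[3],q[0]]).as_matrix()
    F=s["force"];print("t",round(s["time_s"],2),"ext",(d@EX).round(1),(d@EY).round(1),p[2].round(1),"yaw_err",np.degrees(np.arctan2(M[1,1],M[0,1])).round(2)-81.25,"tz",M[:,2].round(3),"Fext",(F[:2]@EX).round(1),(F[:2]@EY).round(1),F[2].round(1),"grip",s["grip_width"],s["joints"].round(2))
E
python3 -c "from h import *;st()"
```

```text
t 0.93 ext -237.1 269.5 204.2 yaw_err -0.030000000000001137 tz [-0. -0. -1.] Fext -0.1 0.5 0.6 grip 0.0014982599207870246 [ 0.37  0.38  1.41  0.    1.36 -1.04]
```

servo_tool:
  commands:
    - [1, [-0.037, -0.019, 0], [0, 0, 0]]
    - [1, [-0.037, -0.019, 0], [0, 0, 0]]
    - [1, [-0.037, -0.019, 0], [0, 0, 0]]
    - [1, [-0.037, -0.019, 0], [0, 0, 0]]
    - [1, [-0.037, -0.019, 0], [0, 0, 0]]
    - [1, [0, 0, 0], [0, 0, 0]]
    - [1, [0, 0, 0.02], [0, 0, 0]]
    - [1, [0, 0, 0.02], [0, 0, 0]]
    - [1, [0, 0, 0.02], [0, 0, 0]]
    - [1, [0, 0, 0.01], [0, 0, 0]]

```text
time_s: 1.77
eef_pos: [628.1, 186.2, 131.3]
ee_rot: [-0.002, 0.077, 0.997, -0.0]
force: [-0.3, -0.8, -0.8]
grip_width: -0.0
grip_force: 0.0
```

Run:
```python
from h import *
st();c=capture("side");save("s2.png",c,(60,120,380,400),2);
```

```text
t 1.77 ext -54.7 175.4 131.3 yaw_err -0.030000000000001137 tz [-0.004 -0.    -1.   ] Fext -0.2 -0.8 -0.8 grip -0.0002801318349741543 [ 0.11  0.66  1.15  0.    1.33 -1.31]
```

View pics/s2.png

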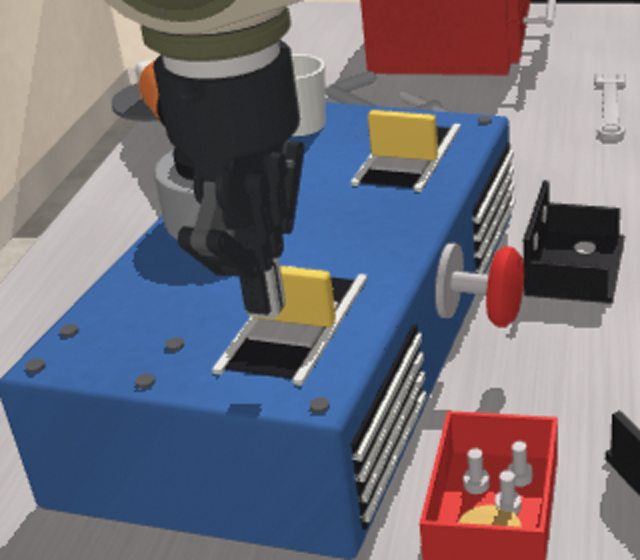

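The picture shows the shut fingers on the outer side of the left tab at (265,290), clear of the box top. Next I push inward.

servo_tool:
  commands:
    - [1, [-0.003, -0.008, 0], [0, 0, 0]]
    - [1, [0, -0.008, 0], [0, 0, 0]]
    - [1, [0, -0.008, 0], [0, 0, 0]]
    - [1, [0, -0.008, 0], [0, 0, 0]]
    - [1, [0, -0.008, 0], [0, 0, 0]]
    - [1, [0, -0.006, 0], [0, 0, 0]]
    - [1, [0, -0.003, 0], [0, 0, 0]]
    - [1, [0, 0, 0], [0, 0, 0]]

```text
time_s: 2.48
eef_pos: [624.8, 136.7, 134.6]
ee_rot: [0.0, 0.077, 0.997, -0.0]
force: [0.3, 0.5, 1.4]
grip_width: -0.0
grip_force: 0.0
```

```bash
cat >> h.py <<'E'
def tabs():
    for n in("side","top"):
        c=capture(n);W=world(c);h=cv2.cvtColor(c["pixels"],cv2.COLOR_RGB2HSV).astype(int)
        y=(h[...,0]>18)&(h[...,0]<32)&(h[...,1]>120)&(W[...,2]>140)&(W[...,2]<165)
        k,l,s,ce=cv2.connectedComponentsWithStats(y.astype(np.uint8))
        for i in range(1,k):
            if s[i,4]>25:
                e=(W[l==i][:,:2]-C)@EY;print(n,s[i,4],"tab y med,min,max",np.percentile(e,[50,5,95]).round(1))
E
python3 -c "from h import *;st();tabs()"
```

```text
t 2.48 ext -50.5 126.0 134.6 yaw_err -0.06999999999999318 tz [ 0. -0. -1.] Fext 0.2 0.5 1.4 grip -0.000488605779957829 [ 0.03  0.62  1.21 -0.    1.31 -1.38]
side 405 tab y med,min,max [-114.7 -120.8 -112. ]
side 645 tab y med,min,max [135.9 129.2 137.8]
top 202 tab y med,min,max [-121.6 -126.6 -116.9]
```

Run:
```python
from h import *
a=capture("side")["pixels"][120:400,60:380];b=capture("top")["pixels"][100:380,180:500]
cv2.imwrite("pics/s3.png",cv2.resize(np.hstack([a,b])[:,:,::-1],None,fx=1.25,fy=1.25))
st()
```

```text
t 2.68 ext -50.7 127.1 134.4 yaw_err 0.0 tz [-0.  0. -1.] Fext 0.4 0.3 -0.6 grip -0.002654531995281462 [ 0.03  0.62  1.21  0.    1.31 -1.38]
```

View pics/s3.png

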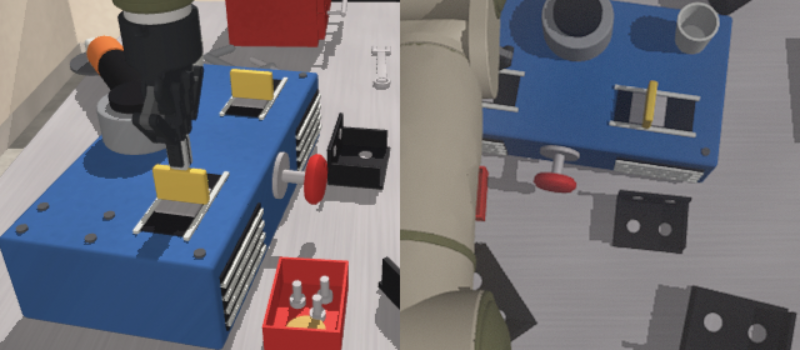

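Run:
```python
from h import *
import rig
print([x for x in dir(rig) if not x.startswith('_')], globals().get("grip_depth"))
c=capture("side");W=world(c);D=W[...,:2]-C
for v in range(222,270,6):
    print(v,[(u,(D[v,u]@EX).round(),(D[v,u]@EY).round(),W[v,u,2].round()) for u in (180,190,196,202,208,214,222)])
c=capture("wrist");save("w.png",c);print(c["T_tool_cam"])
```

```text
['PlanningError', 'capture', 'finish_job', 'grip_depth', 'sense'] 18.700000000000003
222 [(180, np.float64(-55.0), np.float64(184.0), np.float64(241.0)), (190, np.float64(-64.0), np.float64(177.0), np.float64(238.0)), (196, np.float64(-63.0), np.float64(160.0), np.float64(228.0)), (202, np.float64(-62.0), np.float64(143.0), np.float64(219.0)), (208, np.float64(-61.0), np.float64(125.0), np.float64(208.0)), (214, np.float64(4.0), np.float64(-27.0), np.float64(116.0)), (222, np.float64(-9.0), np.float64(-30.0), np.float64(115.0))]
228 [(180, np.float64(-47.0), np.float64(173.0), np.float64(225.0)), (190, np.float64(-61.0), np.float64(174.0), np.float64(227.0)), (196, np.float64(-64.0), np.float64(166.0), np.float64(223.0)), (202, np.float64(-63.0), np.float64(147.0), np.float64(212.0)), (208, np.float64(-65.0), np.float64(134.0), np.float64(205.0)), (214, np.float64(-2.0), np.float64(-12.0), np.float64(114.0)), (222, np.float64(-16.0), np.float64(-12.0), np.float64(115.0))]
234 [(180, np.float64(31.0), np.float64(40.0), np.float64(129.0)), (190, np.float64(-50.0), np.float64(157.0), np
[... 2146 characters left out ...]
t64(7.0), np.float64(97.0), np.float64(115.0)), (190, np.float64(-31.0), np.float64(135.0), np.float64(145.0)), (196, np.float64(-40.0), np.float64(136.0), np.float64(147.0)), (202, np.float64(-50.0), np.float64(138.0), np.float64(149.0)), (208, np.float64(-58.0), np.float64(137.0), np.float64(150.0)), (214, np.float64(-67.0), np.float64(136.0), np.float64(150.0)), (222, np.float64(-79.0), np.float64(137.0), np.float64(152.0))]
[[ 8.80087056e-05 -9.62781252e-01 -2.70281803e-01  6.75093662e+01]
 [ 9.99999730e-01 -1.12363932e-04  7.25874132e-04 -5.46708259e-02]
 [-7.29227932e-04 -2.70281794e-01  9.62780982e-01 -1.69235239e+02]
 [ 0.00000000e+00  0.00000000e+00  0.00000000e+00  1.00000000e+00]]
```

View pics/w.png

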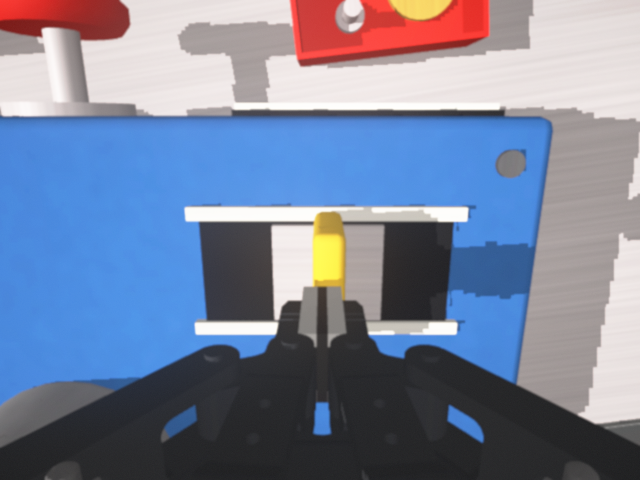

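Run:
```python
from h import *
c=capture("wrist");P=world(c);T=c["T_tool_cam"];Q=P@T[:3,:3].T+T[:3,3]
for u,v in((320,230),(320,260),(325,280),(322,287),(310,295),(335,295),(310,310),(335,310),(322,310),(310,340),(335,340),(322,380),(250,160),(298,270)): print((u,v),Q[v,u].round(1))
```

```text
(320, 230) [ 27.2  -0.6 -19.2]
(320, 260) [ 17.9  -0.6 -25.6]
(325, 280) [ 10.2   1.2 -25.4]
(322, 287) [  9.7   0.1 -30.6]
(310, 295) [  9.5  -3.9 -37.1]
(335, 295) [  9.8   4.5 -37.9]
(310, 310) [  9.8  -3.6 -49.2]
(335, 310) [  9.8   4.1 -49.3]
(322, 310) [ 10.4   0.1 -50.4]
(310, 340) [ 11.   -3.  -69.5]
(335, 340) [ 10.9   3.5 -69.3]
(322, 380) [ -4.2   0.1 -64.8]
(250, 160) [ 48.5 -31.3  19.4]
(298, 270) [ -0.8 -10.8  14.5]
```

The depth shows the fingers ending at about the tab's top edge, although the TCP reads z 134. I'll back off outward and find where the tips really are.

servo_tool:
  commands:
    - [1, [0, 0, -0.01], [0, 0, 0]]
    - [1, [0, 0.015, 0], [0, 0, 0]]
    - [1, [0, 0.015, 0], [0, 0, 0]]
    - [1, [0, 0.015, 0], [0, 0, 0]]
    - [1, [0, 0, 0.01], [0, 0, 0]]
    - [1, [0, 0, 0], [0, 0, 0]]
    - [1, [0, 0, 0], [0, 0, 0]]

```text
time_s: 3.42
eef_pos: [631.1, 182.2, 133.1]
ee_rot: [-0.001, 0.076, 0.997, -0.0]
force: [1.1, 1.3, 0.4]
grip_width: 0.0
grip_force: 0.0
```

Run:
```python
from h import *
st()
c=capture("wrist");P=world(c);T=c["T_tool_cam"];Q=P@T[:3,:3].T+T[:3,3]
for v in range(240,400,8): print(v,Q[v,310].round(1),Q[v,335].round(1))
c=capture("side");W=world(c);D=W[...,:2]-C;x=D@EX;y=D@EY;b=c["pixels"].max(2)<110
m=(W[...,2]>118)&(W[...,2]<200)&(y>150)&(y<205)&(abs(x+50)<40)
print("side pts",m.sum(),"lowest z",np.percentile(W[...,2][m],[0,1,5,50]))
v,u=np.where(m);mm=np.column_stack([u,v,x[m],y[m],W[m][:,2]]);o=mm[mm[:,4].argsort()];print(o[:40:4].round(0))
save("s4.png",c,(60,120,380,400),2)
```

```text
t 3.42 ext -51.2 171.9 133.1 yaw_err 0.010000000000005116 tz [-0.002 -0.    -1.   ] Fext 0.9 1.5 0.4 grip 8.772859278652567e-05 [ 0.1   0.66  1.15 -0.    1.33 -1.32]
240 [12.7 -5.3 17.2] [12.9  6.1 16.3]
248 [ 8.8 -5.3 17.3] [ 9.1  6.1 16.6]
256 [ 5.3 -5.3 16.4] [ 5.1  6.2 16.8]
264 [ 1.7 -5.3 15.7] [ 1.4  6.2 16.5]
272 [-2.8 -5.4 17.1] [-2.9  6.3 17.3]
280 [-6.4 -5.4 16.3] [-6.4  6.3 16.3]
288 [ 10.   -4.  -32.4] [  9.6   4.7 -31.3]
296 [  9.9  -3.8 -38.9] [ 10.2   4.4 -39.5]
304 [ 10.   -3.7 -45.3] [ 10.    4.2 -45.3]
312 [  9.6  -3.5 -50.1] [  9.4   4.1 -49.7]
320 [ 10.5  -3.4 -57.1] [ 10.1   3.9 -56.5]
328 [ 10.2  -3.3 -61.4] [ 10.3   3.7 -61.6]
336 [  9.5  -3.2 -64.6] [ 10.8   3.6 -67. ]
344 [ 11.   -3.  -71.5] [ 11.4   3.4 -72.2]
352 [ 10.7  -2.9 -74.9] [ 10.9   3.3 -75.1]
360 [ 11.3  -2.8 -79.3] [ 11.    3.2 -78.8]
368 [  9.4  -2.8 -79.7] [ 10.7   3.1 -81.8]
376 [  7.3  -2.8 -79.9] [ 10.1   3.  -84.1]
384 [  1.6  -3.  -74.9] [  8.4   3.  -84.6]
392 [ 6.750e+01 -1.000e-01 -1.692e+02] [  0.2   3.4 -76.2]
side pts 728 lowest z [118.01167412 118.09301155 118.27690064 171.19462624]
[[203. 306. -68. 186. 118.]
 [211. 292. -66. 156. 118.]
 [208. 307. -75. 187. 118.]
 [196. 289. -44. 154. 118.]
 [178. 289. -20. 158. 118.]
 [218. 297. -80. 164. 118.]
 [215. 299. -77. 169. 118.]
 [181. 293. -28. 166. 118.]
 [218. 291. -75. 152. 118.]
 [209. 309. -78. 191. 118.]]
```

View pics/s4.png

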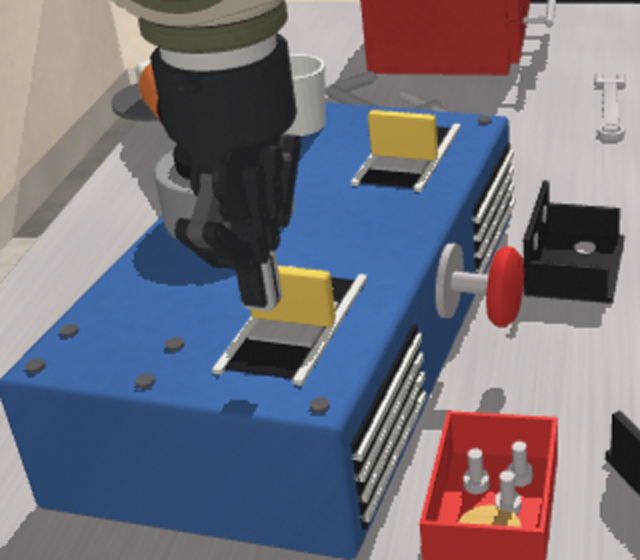

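The shut fingers really end about 31 mm behind the reported TCP, with the tip at z ≈ 164 and at (265,305) in the picture. They passed over the tab without touching it. I'll go 37 mm lower and check.

servo_tool:
  commands:
    - [1, [0, 0, 0.012], [0, 0, 0]]
    - [1, [0, 0, 0.012], [0, 0, 0]]
    - [1, [0, 0, 0.008], [0, 0, 0]]
    - [1, [0, 0, 0.005], [0, 0, 0]]
    - [1, [0, 0, 0], [0, 0, 0]]
    - [1, [0, 0, 0], [0, 0, 0]]

```text
time_s: 4.02
eef_pos: [631.6, 181.8, 97.1]
ee_rot: [-0.0, 0.077, 0.997, -0.0]
force: [-0.7, 0.6, 0.7]
grip_width: 0.001
grip_force: 0.0
```

Run:
```python
from h import *
st()
c=capture("wrist");P=world(c);T=c["T_tool_cam"];Q=P@T[:3,:3].T+T[:3,3]
for v in range(264,300,4): print(v,Q[v,310].round(1),Q[v,335].round(1))
tabs()
```

```text
t 4.02 ext -50.6 171.6 97.1 yaw_err -0.030000000000001137 tz [-0. -0. -1.] Fext -0.8 0.5 0.7 grip 0.0009753659252203518 [ 0.1   0.69  1.19 -0.    1.26 -1.32]
264 [ 14.   -4.3 -18.9] [ 14.1   5.  -19.3]
268 [ 12.6  -4.3 -19.4] [ 12.6   5.  -19.3]
272 [ 11.2  -4.3 -19.9] [ 11.    5.  -19.4]
276 [  9.3  -4.3 -19.1] [  9.6   5.  -19.9]
280 [  8.   -4.3 -19.8] [  7.9   5.  -19.7]
284 [  6.6  -4.3 -20.3] [  6.1   5.1 -19.1]
288 [ 10.2  -4.  -32.7] [ 10.3   4.6 -33. ]
292 [ 10.2  -3.9 -36.3] [  9.8   4.5 -35.4]
296 [  9.9  -3.8 -38.8] [ 10.    4.4 -39.1]
side 400 tab y med,min,max [-114.7 -121.  -112.2]
side 345 tab y med,min,max [135.8 128.7 137.8]
top 149 tab y med,min,max [125.8 123.1 132.2]
top 193 tab y med,min,max [-121.8 -126.6 -117.2]
```

That confirms it: the TCP is below the box top and touches nothing. Now I push the left tab in.

servo_tool:
  commands:
    - [1, [0, -0.008, 0], [0, 0, 0]]
    - [1, [0, -0.008, 0], [0, 0, 0]]
    - [1, [0, -0.008, 0], [0, 0, 0]]
    - [1, [0, -0.007, 0], [0, 0, 0]]
    - [1, [0, -0.007, 0], [0, 0, 0]]
    - [1, [0, -0.005, 0], [0, 0, 0]]
    - [1, [0, -0.003, 0], [0, 0, 0]]
    - [1, [0, 0, 0], [0, 0, 0]]

```text
time_s: 4.83
eef_pos: [624.6, 135.6, 97.5]
ee_rot: [-0.0, 0.077, 0.997, -0.0]
force: [-0.1, 0.4, 0.6]
grip_width: -0.002
grip_force: 0.0
```

```bash
python3 -c "from h import *;st();tabs()"
```

```text
t 4.83 ext -50.5 124.9 97.5 yaw_err -0.060000000000002274 tz [-0. -0. -1.] Fext -0.2 0.4 0.6 grip -0.0016911675753063303 [ 0.03  0.65  1.26 -0.    1.23 -1.39]
side 406 tab y med,min,max [-114.5 -121.  -111.9]
side 239 tab y med,min,max [110.6 104.1 112.9]
top 198 tab y med,min,max [-121.7 -126.7 -117. ]
```

servo_tool:
  commands:
    - [1, [0, -0.002, 0], [0, 0, 0]]
    - [1, [0, -0.002, 0], [0, 0, 0]]
    - [1, [0, -0.001, 0], [0, 0, 0]]
    - [1, [0, -0.001, 0], [0, 0, 0]]
    - [1, [0, 0, 0], [0, 0, 0]]
    - [1, [0, 0, 0], [0, 0, 0]]

```text
time_s: 5.43
eef_pos: [623.6, 130.4, 97.3]
ee_rot: [-0.0, 0.076, 0.997, -0.0]
force: [0.2, 0.2, 0.0]
grip_width: 0.001
grip_force: 0.5
```

```bash
python3 -c "from h import *;st();tabs()"
```

```text
t 5.43 ext -50.7 119.6 97.3 yaw_err -0.01999999999999602 tz [-0. -0. -1.] Fext 0.2 0.2 0.0 grip 0.001022233519700111 [ 0.02  0.65  1.27 -0.    1.23 -1.39]
side 406 tab y med,min,max [-114.9 -121.1 -111.9]
side 235 tab y med,min,max [105.6  99.4 107.7]
top 201 tab y med,min,max [-121.8 -126.5 -116.9]
```

servo_tool:
  commands:
    - [1, [0, -0.001, 0], [0, 0, 0]]
    - [1, [0, -0.001, 0], [0, 0, 0]]
    - [1, [0, -0.001, 0], [0, 0, 0]]
    - [1, [0, 0, 0], [0, 0, 0]]

```text
time_s: 5.87
eef_pos: [623.5, 129.7, 97.4]
ee_rot: [0.001, 0.076, 0.997, 0.002]
force: [4.7, 12.4, -2.3]
grip_width: -0.002
grip_force: 6.3
```

```bash
python3 -c "from h import *;st();tabs()"
```

```text
t 5.87 ext -50.6 118.9 97.4 yaw_err 0.010000000000005116 tz [ 0.002  0.004 -1.   ] Fext 2.8 13.0 -2.3 grip -0.0017979795806695462 [ 0.02  0.65  1.27  0.    1.22 -1.4 ]
side 411 tab y med,min,max [-114.8 -121.1 -112. ]
side 230 tab y med,min,max [105.   98.4 107.3]
top 196 tab y med,min,max [-121.7 -126.5 -117. ]
```

The left gate has met its stop with 13 N. Now I back off, rise, and cross to the inner side of the right tab.

servo_tool:
  commands:
    - [1, [0, 0.01, 0], [0, 0, 0]]
    - [1, [0, 0, -0.03], [0, 0, 0]]
    - [1, [0, 0, -0.03], [0, 0, 0]]
    - [1, [0, -0.03, 0], [0, 0, 0]]
    - [1, [0, -0.03, 0], [0, 0, 0]]
    - [1, [0, -0.03, 0], [0, 0, 0]]
    - [1, [0, -0.03, 0], [0, 0, 0]]
    - [1, [0, -0.03, 0], [0, 0, 0]]
    - [1, [0, -0.03, 0], [0, 0, 0]]
    - [1, [0, -0.03, 0], [0, 0, 0]]

```text
time_s: 6.8
eef_pos: [592.3, -71.6, 157.6]
ee_rot: [-0.0, 0.077, 0.997, -0.0]
force: [0.1, 1.0, 0.6]
grip_width: -0.001
grip_force: 0.0
```

servo_tool:
  commands:
    - [1, [0, 0, 0], [0, 0, 0]]
    - [1, [0, 0, 0], [0, 0, 0]]

```text
time_s: 6.97
eef_pos: [592.6, -71.3, 157.5]
ee_rot: [-0.0, 0.078, 0.997, -0.0]
force: [-0.5, 0.4, -0.3]
grip_width: -0.001
grip_force: 0.0
```

```bash
python3 -c "from h import *;st();tabs()"
```

```text
t 6.97 ext -50.6 -84.5 157.5 yaw_err -0.1599999999999966 tz [-0. -0. -1.] Fext -0.5 0.4 -0.3 grip -0.0011672826363332935 [-0.32  0.51  1.34 -0.    1.3  -1.73]
side 409 tab y med,min,max [-114.7 -121.2 -112.2]
side 614 tab y med,min,max [105.2  98.6 107.1]
top 208 tab y med,min,max [ 96.7  92.7 101.7]
```

servo_tool:
  commands:
    - [1, [0, 0, 0.02], [0, 0, 0]]
    - [1, [0, 0, 0.02], [0, 0, 0]]
    - [1, [0, 0, 0.015], [0, 0, 0]]
    - [1, [0, 0, 0.005], [0, 0, 0]]
    - [1, [0, -0.008, 0], [0, 0, 0]]
    - [1, [0, -0.008, 0], [0, 0, 0]]
    - [1, [0, -0.008, 0], [0, 0, 0]]
    - [1, [0, -0.008, 0], [0, 0, 0]]
    - [1, [0, -0.008, 0], [0, 0, 0]]
    - [1, [0, -0.006, 0], [0, 0, 0]]

```text
time_s: 7.9
eef_pos: [586.0, -116.8, 98.3]
ee_rot: [0.001, 0.077, 0.997, -0.0]
force: [1.5, 2.6, 2.0]
grip_width: -0.006
grip_force: 1.3
```

```bash
python3 -c "from h import *;st();tabs()"
```

```text
t 7.9 ext -50.2 -130.5 98.3 yaw_err -0.060000000000002274 tz [ 0.002 -0.001 -1.   ] Fext 1.1 2.8 2.0 grip -0.006341662990421576 [-0.39  0.57  1.41  0.    1.17 -1.81]
side 139 tab y med,min,max [-143.9 -150.7 -141.2]
side 26 tab y med,min,max [-143.6 -145.5 -141.7]
side 617 tab y med,min,max [105.3  98.5 107.3]
top 224 tab y med,min,max [ 96.3  92.6 101.5]
```

Moving as planned, with about 10 mm left.

servo_tool:
  commands:
    - [1, [0, -0.004, 0], [0, 0, 0]]
    - [1, [0, -0.003, 0], [0, 0, 0]]
    - [1, [0, -0.002, 0], [0, 0, 0]]
    - [1, [0, -0.001, 0], [0, 0, 0]]
    - [1, [0, -0.001, 0], [0, 0, 0]]
    - [1, [0, 0, 0], [0, 0, 0]]

```text
time_s: 8.5
eef_pos: [584.0, -126.5, 97.4]
ee_rot: [-0.0, 0.076, 0.997, -0.0]
force: [0.4, 0.5, -0.1]
grip_width: -0.002
grip_force: 0.4
```

```bash
python3 -c "from h import *;st();tabs()"
```

```text
t 8.5 ext -50.8 -140.4 97.4 yaw_err -0.01999999999999602 tz [-0. -0. -1.] Fext 0.4 0.6 -0.1 grip -0.0015462393078419256 [-0.41  0.57  1.41 -0.    1.17 -1.83]
side 132 tab y med,min,max [-154.4 -161.  -151.5]
side 26 tab y med,min,max [-153.2 -155.5 -151.8]
side 617 tab y med,min,max [105.3  98.3 107.3]
top 225 tab y med,min,max [ 96.2  92.6 101.4]
```

servo_tool:
  commands:
    - [1, [0, -0.001, 0], [0, 0, 0]]
    - [1, [0, -0.001, 0], [0, 0, 0]]
    - [1, [0, -0.001, 0], [0, 0, 0]]
    - [1, [0, 0, 0], [0, 0, 0]]

```text
time_s: 8.93
eef_pos: [583.8, -127.3, 97.3]
ee_rot: [0.0, 0.076, 0.997, 0.002]
force: [2.1, 12.0, 2.0]
grip_width: 0.002
grip_force: 6.1
```

```bash
python3 -c "from h import *;st();tabs()"
```

```text
t 8.93 ext -50.8 -141.2 97.3 yaw_err 0.010000000000005116 tz [ 0.     0.004 -1.   ] Fext 0.2 12.2 2.0 grip 0.001552053991056388 [-0.41  0.57  1.41  0.    1.17 -1.83]
side 132 tab y med,min,max [-154.6 -160.2 -151.9]
side 616 tab y med,min,max [105.1  98.2 106.9]
top 227 tab y med,min,max [ 96.2  92.5 101.6]
```

Both gates are at their stops. Next I go over the knob's stem, with the fingers shut.

servo_tool:
  commands:
    - [1, [0, 0.01, 0], [0, 0, 0]]
    - [1, [0, 0, -0.03], [0, 0, 0]]
    - [1, [0, 0, -0.03], [0, 0, 0]]
    - [1, [0.015, 0.022, 0], [0, 0, 0]]
    - [1, [0.015, 0.022, 0], [0, 0, 0]]
    - [1, [0.015, 0.022, 0], [0, 0, 0]]
    - [1, [0.015, 0.022, 0], [0, 0, 0]]
    - [1, [0.015, 0.022, 0], [0, 0, 0]]
    - [1, [0.014, 0.02, 0], [0, 0, 0]]
    - [1, [0, 0, 0], [0, 0, 0]]

```text
time_s: 9.87
eef_pos: [515.3, 25.7, 157.5]
ee_rot: [-0.0, 0.075, 0.997, 0.0]
force: [0.4, 1.1, -0.2]
grip_width: -0.001
grip_force: 0.0
```

servo_tool:
  commands:
    - [1, [0, 0, 0.015], [0, 0, 0]]
    - [1, [0, 0, 0.015], [0, 0, 0]]
    - [1, [0, 0, 0], [0, 0, 0]]
    - [1, [0, 0, 0], [0, 0, 0]]

```text
time_s: 10.2
eef_pos: [516.9, 22.2, 127.2]
ee_rot: [-0.001, 0.077, 0.997, -0.0]
force: [-0.2, -0.2, -0.4]
grip_width: 0.002
grip_force: 0.0
```

Run:
```python
from h import *
st();tabs()
s=sense();q=s["ee_rot"];M=R.from_quat([q[1],q[2],q[3],q[0]]).as_matrix()
c=capture("wrist");P=world(c);T=c["T_tool_cam"];Q=P@T[:3,:3].T+T[:3,3];Wd=Q@M.T+s["eef_pos"]
h=cv2.cvtColor(c["pixels"],cv2.COLOR_RGB2HSV).astype(int)
e=np.stack([(Wd[...,:2]-C)@EX,(Wd[...,:2]-C)@EY,Wd[...,2]],-1)
r=((h[...,0]<8)|(h[...,0]>172))&(h[...,1]>130)&(Wd[...,2]>50)&(abs(e[...,1])<60)
print("knob",r.sum(),np.percentile(e[r],[1,50,99],axis=0).round(1).tolist())
g=(h[...,1]<60)&(e[...,2]>70)&(e[...,2]<110)&(abs(e[...,1])<40)&(e[...,0]<-115)&(e[...,0]>-175)
print("stem",g.sum(),np.percentile(e[g],[1,50,99],axis=0).round(1).tolist())
save("w2.png",c)
c=capture("side");W=world(c);h=cv2.cvtColor(c["pixels"],cv2.COLOR_RGB2HSV).astype(int);e=np.stack([(W[...,:2]-C)@EX,(W[...,:2]-C)@EY,W[...,2]],-1)
r=((h[...,0]<8)|(h[...,0]>172))&(h[...,1]>130)&(W[...,2]>50)&(W[...,2]<112)&(abs(e[...,1])<60)&(e[...,0]>-260)&(e[...,0]<-100)
print("side knob",r.sum(),np.percentile(e[r],[1,50,99],axis=0).round(1).tolist())
```

```text
t 10.2 ext -139.7 -3.6 127.2 yaw_err -0.04000000000000625 tz [-0.001 -0.    -1.   ] Fext -0.1 -0.2 -0.4 grip 0.0018042002747871767 [-0.18  0.37  1.63 -0.    1.14 -1.6 ]
side 273 tab y med,min,max [-154.7 -160.9 -152.1]
side 627 tab y med,min,max [105.2  97.9 107.4]
top 191 tab y med,min,max [-161.6 -166.2 -157. ]
knob 5220 [[-206.8, -29.5, 71.9], [-170.4, -1.6, 100.2], [-158.8, 27.0, 297.3]]
stem 4077 [[-151.8, -29.4, 71.0], [-124.1, -0.7, 82.9], [-118.0, 27.1, 102.9]]
side knob 596 [[-179.1, -19.6, 54.4], [-172.6, 18.9, 87.2], [-159.7, 32.6, 106.7]]
```

View pics/w2.png

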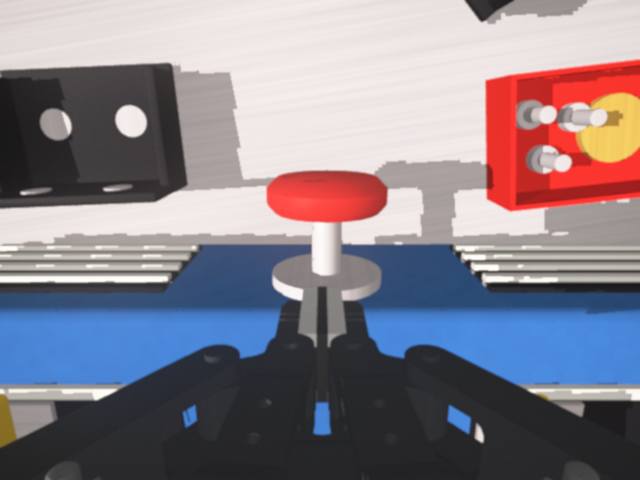

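The wrist view shows the stem at (326,245), the head at (326,195) and the fingertips at (322,290), centred between them sideways. The head's back is at x ≈ -160 and y ≈ -1. I'll lower the tips to just above the stem.

servo_tool:
  commands:
    - [1, [0.002, 0.002, 0.015], [0, 0, 0]]
    - [1, [0, 0, 0.015], [0, 0, 0]]
    - [1, [0, 0, 0.015], [0, 0, 0]]
    - [1, [0, 0, 0.01], [0, 0, 0]]
    - [1, [0, 0, 0.008], [0, 0, 0]]
    - [1, [0, 0, 0.005], [0, 0, 0]]
    - [1, [0, 0, 0], [0, 0, 0]]
    - [1, [0, 0, 0], [0, 0, 0]]

```text
time_s: 11.07
eef_pos: [515.6, 24.7, 59.8]
ee_rot: [0.0, 0.077, 0.997, -0.0]
force: [0.6, 0.1, 0.0]
grip_width: -0.004
grip_force: 0.0
```

```bash
python3 -c "
from h import *
st();c=capture('side');save('s5.png',c,(200,160,380,320),4)"
```

```text
t 11.07 ext -141.4 -1.3 59.8 yaw_err -0.030000000000001137 tz [ 0.001 -0.    -1.   ] Fext 0.6 0.2 0.0 grip -0.004259938917216034 [-0.18  0.46  1.7  -0.    0.98 -1.6 ]
```

View pics/s5.png

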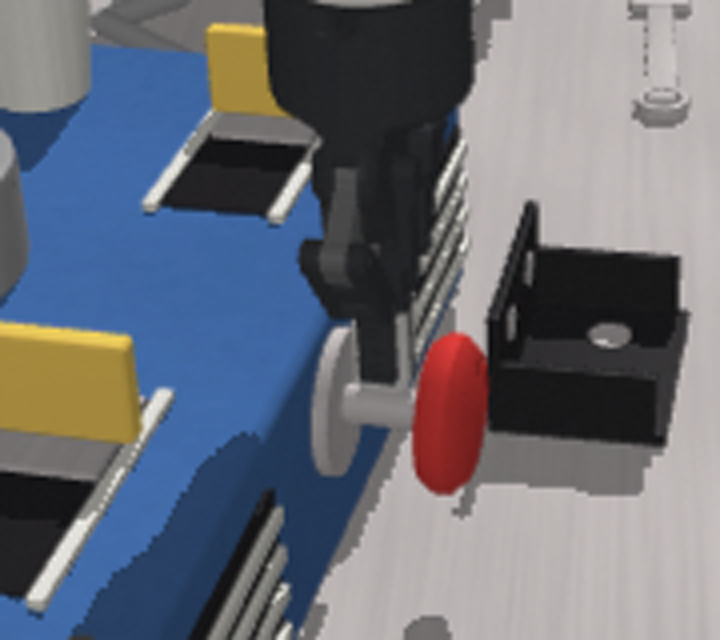

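The fingers are between the collar and the head, just above the stem at (385,385). I go 3 mm lower, then pull gently.

servo_tool:
  commands:
    - [1, [0, 0, 0.003], [0, 0, 0]]
    - [1, [0.003, 0, 0], [0, 0, 0]]
    - [1, [0.003, 0, 0], [0, 0, 0]]
    - [1, [0.003, 0, 0], [0, 0, 0]]
    - [1, [0.003, 0, 0], [0, 0, 0]]
    - [1, [0.003, 0, 0], [0, 0, 0]]
    - [1, [0, 0, 0], [0, 0, 0]]

```text
time_s: 11.7
eef_pos: [500.4, 27.1, 56.6]
ee_rot: [0.0, 0.076, 0.997, -0.0]
force: [4.8, -0.4, -2.8]
grip_width: 0.003
grip_force: 2.1
```

```bash
cat >> h.py <<'E'
def knob():
    c=capture("side");W=world(c);h=cv2.cvtColor(c["pixels"],cv2.COLOR_RGB2HSV).astype(int);e=np.stack([(W[...,:2]-C)@EX,(W[...,:2]-C)@EY,W[...,2]],-1)
    r=((h[...,0]<8)|(h[...,0]>172))&(h[...,1]>130)&(W[...,2]>50)&(W[...,2]<112)&(abs(e[...,1])<60)&(e[...,0]>-260)&(e[...,0]<-100)
    print("side knob (rest -179.1 -172.6 -159.7)",r.sum(),np.percentile(e[r][:,0],[1,50,99]).round(1).tolist())
E
python3 -c "from h import *;st();knob()"
```

```text
t 11.7 ext -156.7 -1.3 56.6 yaw_err -0.01999999999999602 tz [ 0.001 -0.    -1.   ] Fext 4.8 0.3 -2.8 grip 0.002516293312591439 [-0.18  0.43  1.75 -0.    0.96 -1.6 ]
side knob (rest -179.1 -172.6 -159.7) 589 [-187.9, -181.2, -168.9]
```

The hook holds and the knob is about 9 mm out. I pull on to the stop.

servo_tool:
  commands:
    - [1, [0.003, 0, 0], [0, 0, 0]]
    - [1, [0.003, 0, 0], [0, 0, 0]]
    - [1, [0.003, 0, 0], [0, 0, 0]]
    - [1, [0.003, 0, 0], [0, 0, 0]]
    - [1, [0.002, 0, 0], [0, 0, 0]]
    - [1, [0.001, 0, 0], [0, 0, 0]]
    - [1, [0.001, 0, 0], [0, 0, 0]]
    - [1, [0, 0, 0], [0, 0, 0]]

```text
time_s: 12.42
eef_pos: [485.7, 29.4, 56.6]
ee_rot: [0.001, 0.077, 0.997, -0.0]
force: [8.1, -1.2, -5.7]
grip_width: 0.001
grip_force: 4.0
```

```bash
python3 -c "from h import *;st();knob()"
```

```text
t 12.42 ext -171.6 -1.3 56.6 yaw_err -0.04000000000000625 tz [ 0.003 -0.    -1.   ] Fext 8.2 0.0 -5.7 grip 0.0005839636242937759 [-0.18  0.41  1.79  0.    0.94 -1.6 ]
side knob (rest -179.1 -172.6 -159.7) 582 [-202.8, -195.9, -183.8]
```

servo_tool:
  commands:
    - [1, [0.001, 0, 0], [0, 0, 0]]
    - [1, [0.001, 0, 0], [0, 0, 0]]
    - [1, [0.0005, 0, 0], [0, 0, 0]]
    - [1, [0, 0, 0], [0, 0, 0]]
    - [1, [0, 0, 0], [0, 0, 0]]
    - [1, [0, 0, 0], [0, 0, 0]]
    - [1, [0, 0, 0], [0, 0, 0]]
    - [1, [0, 0, 0], [0, 0, 0]]
    - [1, [0, 0, 0], [0, 0, 0]]
    - [1, [0, 0, 0], [0, 0, 0]]

```text
time_s: 13.3
eef_pos: [484.5, 29.5, 56.7]
ee_rot: [0.003, 0.077, 0.997, -0.0]
force: [13.4, -0.1, -9.4]
grip_width: 0.005
grip_force: 6.8
```

servo_tool:
  commands:
    - [1, [0, 0, 0], [0, 0, 0]]
    - [1, [0, 0, 0], [0, 0, 0]]
    - [1, [0, 0, 0], [0, 0, 0]]
    - [1, [0, 0, 0], [0, 0, 0]]
    - [1, [0, 0, 0], [0, 0, 0]]

```text
time_s: 13.72
eef_pos: [484.5, 29.5, 56.7]
ee_rot: [0.003, 0.077, 0.997, -0.0]
force: [13.7, -0.7, -10.0]
grip_width: -0.002
grip_force: 6.8
```

```bash
python3 -c "from h import *;st();knob();tabs()"
```

```text
t 13.72 ext -172.8 -1.3 56.7 yaw_err -0.060000000000002274 tz [ 0.006 -0.001 -1.   ] Fext 13.7 1.4 -10.0 grip -0.0024816534181573836 [-0.18  0.4   1.8   0.    0.93 -1.6 ]
side knob (rest -179.1 -172.6 -159.7) 583 [-204.2, -197.0, -184.9]
side 377 tab y med,min,max [-154.8 -161.2 -151.8]
side 615 tab y med,min,max [105.1  98.4 107.1]
top 174 tab y med,min,max [ 96.8  92.6 101.9]
top 193 tab y med,min,max [-161.8 -166.4 -157.1]
```

The knob is at its stop (force 13.7 N, above the spring's 8 N) and has been held for over a second. Now I ease it in at 3 mm per row (36 mm/s).

servo_tool:
  commands:
    - [1, [-0.003, 0, 0], [0, 0, 0]]
    - [1, [-0.003, 0, 0], [0, 0, 0]]
    - [1, [-0.003, 0, 0], [0, 0, 0]]
    - [1, [-0.003, 0, 0], [0, 0, 0]]
    - [1, [-0.003, 0, 0], [0, 0, 0]]
    - [1, [-0.003, 0, 0], [0, 0, 0]]
    - [1, [-0.003, 0, 0], [0, 0, 0]]
    - [1, [-0.003, 0, 0], [0, 0, 0]]
    - [1, [-0.003, 0, 0], [0, 0, 0]]
    - [1, [-0.003, 0, 0], [0, 0, 0]]

```text
time_s: 14.7
eef_pos: [511.6, 25.4, 56.3]
ee_rot: [-0.001, 0.076, 0.997, 0.0]
force: [-0.2, 0.4, 0.9]
grip_width: 0.003
grip_force: 0.0
```

servo_tool:
  commands:
    - [1, [-0.003, 0, 0], [0, 0, 0]]
    - [1, [0, 0, 0], [0, 0, 0]]

```text
time_s: 14.87
eef_pos: [514.8, 24.9, 56.2]
ee_rot: [-0.0, 0.077, 0.997, 0.0]
force: [0.2, 0.6, 0.8]
grip_width: 0.004
grip_force: 0.0
```

```bash
python3 -c "from h import *;st();knob()"
```

```text
t 14.87 ext -142.1 -1.3 56.2 yaw_err -0.030000000000001137 tz [-0.001  0.    -1.   ] Fext 0.1 0.7 0.8 grip 0.00385254953675647 [-0.18  0.46  1.71 -0.    0.97 -1.6 ]
side knob (rest -179.1 -172.6 -159.7) 595 [-179.1, -172.6, -159.8]
```

The knob is home and the fingers are free, so I lift clear.

servo_tool:
  commands:
    - [1, [0, 0, -0.015], [0, 0, 0]]
    - [1, [0, 0, -0.03], [0, 0, 0]]
    - [1, [0, 0, -0.03], [0, 0, 0]]
    - [1, [0, 0, -0.03], [0, 0, 0]]
    - [1, [0, 0, -0.03], [0, 0, 0]]
    - [1, [0, 0, 0], [0, 0, 0]]
    - [1, [0, 0, 0], [0, 0, 0]]

```text
time_s: 15.5
eef_pos: [515.1, 24.9, 192.4]
ee_rot: [0.001, 0.076, 0.997, -0.0]
force: [-0.1, 0.0, -1.3]
grip_width: -0.004
grip_force: 0.0
```

```bash
python3 -c "
from h import *
st();knob();tabs();finish_job()"
```

```text
t 15.5 ext -141.9 -1.2 192.4 yaw_err -0.01999999999999602 tz [ 0.002 -0.    -1.   ] Fext -0.1 0.0 -1.3 grip -0.003933637586091788 [-0.18  0.3   1.55 -0.    1.29 -1.6 ]
side knob (rest -179.1 -172.6 -159.7) 593 [-179.1, -172.6, -159.8]
side 378 tab y med,min,max [-154.8 -160.8 -151.8]
side 619 tab y med,min,max [105.3  98.1 107.1]
top 196 tab y med,min,max [-161.6 -166.4 -156.8]
the job is handed in; nothing more can be done
```

The job is handed in at about 15.5 s, with no verdict shown: the right gate (bracket's side) is fully open, the left is fully shut, the knob was pulled to its stop, held over a second and eased home, and the bracket and tray were not touched.

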